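Set the stock tags at the connector bins

TASK

Flip the hinged stock tags with a fingertip so that only the full bins show the ring: at a full bin the tag must lean right back towards its bin (ring face up), and at an empty bin it must lean right forward towards the robot (bar face up). Tags that are already right can stay as they are. Only push the tags: do not pinch them, and do not lift or shift the bins or the other things on the bench.

Things in the scene. Friction and masses are not known exactly. Their poses are not given: they have to be found in the camera images.
- tray: Plywood base board lying on the bench, 230 x 430 x 8 mm, fixed. Origin: centre of its underside; its x axis points from the tags towards the bins (away from the robot), y runs along the row, z up. Four steel tag stands are fixed on it in a row along y, 100 mm apart, hinge lines 80 mm from the board's centre on the robot's side; one bin stands behind each tag.
- tag_a (a joint): Hinge of tag A (rad): 0 upright, +0.7 at its stop leaning towards its bin (ring face up), -0.7 at its stop leaning towards the robot (bar face up). Light hinge (about 0.2 N at the free edge turns it); past upright by about 0.2 rad the tag falls on to its stop by its own weight. Which tag stands where in the row varies.
- hinge_a (a point): Middle of tag A's hinge line, 70 mm above the bench; turns with the tag: y along the hinge (parallel to the tray's y), z towards the free edge. The tag: bare aluminium plate 56 mm wide, 6 mm thick, reaching 60 mm from the hinge; dark raised ring on its -x face, bar on +x. At a stop its free edge is 116 mm above the bench, 39 mm aside of the hinge. The stand's uprights end at 75 mm.
- tag_b (a joint): Hinge of tag B (rad): 0 upright, +0.7 at its stop leaning towards its bin (ring face up), -0.7 at its stop leaning towards the robot (bar face up). Light hinge (about 0.2 N at the free edge turns it); past upright by about 0.2 rad the tag falls on to its stop by its own weight. Which tag stands where in the row varies.
- hinge_b (a point): Middle of tag B's hinge line, 70 mm above the bench; turns with the tag: y along the hinge (parallel to the tray's y), z towards the free edge. The tag: bare aluminium plate 56 mm wide, 6 mm thick, reaching 60 mm from the hinge; dark raised ring on its -x face, bar on +x. At a stop its free edge is 116 mm above the bench, 39 mm aside of the hinge. The stand's uprights end at 75 mm.
- tag_c (a joint): Hinge of tag C (rad): 0 upright, +0.7 at its stop leaning towards its bin (ring face up), -0.7 at its stop leaning towards the robot (bar face up). Light hinge (about 0.2 N at the free edge turns it); past upright by about 0.2 rad the tag falls on to its stop by its own weight. Which tag stands where in the row varies.
- hinge_c (a point): Middle of tag C's hinge line, 70 mm above the bench; turns with the tag: y along the hinge (parallel to the tray's y), z towards the free edge. The tag: bare aluminium plate 56 mm wide, 6 mm thick, reaching 60 mm from the hinge; dark raised ring on its -x face, bar on +x. At a stop its free edge is 116 mm above the bench, 39 mm aside of the hinge. The stand's uprights end at 75 mm.
- tag_d (a joint): Hinge of tag D (rad): 0 upright, +0.7 at its stop leaning towards its bin (ring face up), -0.7 at its stop leaning towards the robot (bar face up). Light hinge (about 0.2 N at the free edge turns it); past upright by about 0.2 rad the tag falls on to its stop by its own weight. Which tag stands where in the row varies.
- hinge_d (a point): Middle of tag D's hinge line, 70 mm above the bench; turns with the tag: y along the hinge (parallel to the tray's y), z towards the free edge. The tag: bare aluminium plate 56 mm wide, 6 mm thick, reaching 60 mm from the hinge; dark raised ring on its -x face, bar on +x. At a stop its free edge is 116 mm above the bench, 39 mm aside of the hinge. The stand's uprights end at 75 mm.
- bin_full_1: Blue plastic bin heaped with pale connector housings, 125 mm deep (x) x 84 mm wide (y), 50 mm high, heap up to 62 mm, loose on the tray behind one of the tags, its centre 105 mm from the hinge line and within 5 mm of straight behind its tag; which bin stands behind which tag varies. Origin: centre of its underside, 8 mm above the bench.
- bin_full_2: Blue plastic bin heaped with pale connector housings, 125 mm deep (x) x 84 mm wide (y), 50 mm high, heap up to 62 mm, loose on the tray behind one of the tags, its centre 105 mm from the hinge line and within 5 mm of straight behind its tag; which bin stands behind which tag varies. Origin: centre of its underside, 8 mm above the bench.
- bin_empty_1: Blue plastic bin with nothing in it, 125 mm deep (x) x 84 mm wide (y), 50 mm high, loose on the tray behind one of the tags, its centre 105 mm from the hinge line and within 5 mm of straight behind its tag; which bin stands behind which tag varies. Origin: centre of its underside, 8 mm above the bench.
- bin_empty_2: Blue plastic bin with nothing in it, 125 mm deep (x) x 84 mm wide (y), 50 mm high, loose on the tray behind one of the tags, its centre 105 mm from the hinge line and within 5 mm of straight behind its tag; which bin stands behind which tag varies. Origin: centre of its underside, 8 mm above the bench.
- tape_roll: Roll of yellow tape lying flat, 90 mm across, 24 mm high, loose; origin: centre of its underside. A bystander.
- mug: White mug, 80 mm across, 90 mm high, handle to its +y, loose; origin: centre of its underside. A bystander.
- screwdriver: Screwdriver lying along its x axis, 180 mm long, loose; origin under its middle. A bystander.
Not all that is in view belongs to the job. Leave any orange or pink look-alike of the bin_full_2 alone.

How it is judged (in metres and radians):
At the end, for the whole second after the job is handed in: Each tag before a full bin stands at more than +0.5 rad (leaning to the bin), each tag before an empty bin at less than -0.5 rad (leaning to the robot), all tags at rest; every bin within 20 mm and the tape roll, mug and screwdriver within 30 mm of where they began ((y of bin_full_1 in the frame of hinge_a above 0.05 m or y of bin_full_1 in the frame of hinge_a below -0.05 m or value of joint tag_a above 0.5 rad) and (y of bin_full_1 in the frame of hinge_b above 0.05 m or y of bin_full_1 in the frame of hinge_b below -0.05 m or value of joint tag_b above 0.5 rad) and (y of bin_full_1 in the frame of hinge_c above 0.05 m or y of bin_full_1 in the frame of hinge_c below -0.05 m or value of joint tag_c above 0.5 rad) and (y of bin_full_1 in the frame of hinge_d above 0.05 m or y of bin_full_1 in the frame of hinge_d below -0.05 m or value of joint tag_d above 0.5 rad) and distance of each of bin_full_1, bin_full_2, bin_empty_1, bin_empty_2 from where it was at the start of the episode below 0.02 m and linear speed of each of bin_full_1, bin_full_2, bin_empty_1, bin_empty_2 below 0.02 m/s and (y of bin_full_2 in the frame of hinge_a above 0.05 m or y of bin_full_2 in the frame of hinge_a below -0.05 m or value of joint tag_a above 0.5 rad) and (y of bin_full_2 in the frame of hinge_b above 0.05 m or y of bin_full_2 in the frame of hinge_b below -0.05 m or value of joint tag_b above 0.5 rad) and (y of bin_full_2 in the frame of hinge_c above 0.05 m or y of bin_full_2 in the frame of hinge_c below -0.05 m or value of joint tag_c above 0.5 rad) and (y of bin_full_2 in the frame of hinge_d above 0.05 m or y of bin_full_2 in the frame of hinge_d below -0.05 m or value of joint tag_d above 0.5 rad) and (y of bin_empty_1 in the frame of hinge_a above 0.05 m or y of bin_empty_1 in the frame of hinge_a below -0.05 m or value of joint tag_a below -0.5 rad) and (y of bin_empty_1 in the frame of hinge_b above 0.05 m or y of bin_empty_1 in the frame of hinge_b below -0.05 m or value of joint tag_b below -0.5 rad) and (y of bin_empty_1 in the frame of hinge_c above 0.05 m or y of bin_empty_1 in the frame of hinge_c below -0.05 m or value of joint tag_c below -0.5 rad) and (y of bin_empty_1 in the frame of hinge_d above 0.05 m or y of bin_empty_1 in the frame of hinge_d below -0.05 m or value of joint tag_d below -0.5 rad) and (y of bin_empty_2 in the frame of hinge_a above 0.05 m or y of bin_empty_2 in the frame of hinge_a below -0.05 m or value of joint tag_a below -0.5 rad) and (y of bin_empty_2 in the frame of hinge_b above 0.05 m or y of bin_empty_2 in the frame of hinge_b below -0.05 m or value of joint tag_b below -0.5 rad) and (y of bin_empty_2 in the frame of hinge_c above 0.05 m or y of bin_empty_2 in the frame of hinge_c below -0.05 m or value of joint tag_c below -0.5 rad) and (y of bin_empty_2 in the frame of hinge_d above 0.05 m or y of bin_empty_2 in the frame of hinge_d below -0.05 m or value of joint tag_d below -0.5 rad) and velocity of joint tag_a between -0.1 and 0.1 rad/s and velocity of joint tag_b between -0.1 and 0.1 rad/s and velocity of joint tag_c between -0.1 and 0.1 rad/s and velocity of joint tag_d between -0.1 and 0.1 rad/s and distance of each of tape_roll, mug, screwdriver from where it was at the start of the episode below 0.03 m); the robot touches nothing.
It fails at once if a tag is pinched: the fingers press on both its faces at once ((contact force between the fingers and tag_a_c0 above 1.5 N and contact force between the fingers and tag_a_c1 above 1.5 N) or (contact force between the fingers and tag_b_c0 above 1.5 N and contact force between the fingers and tag_b_c1 above 1.5 N) or (contact force between the fingers and tag_c_c0 above 1.5 N and contact force between the fingers and tag_c_c1 above 1.5 N) or (contact force between the fingers and tag_d_c0 above 1.5 N and contact force between the fingers and tag_d_c1 above 1.5 N)).
It fails at once if a bin is lifted or shifted by more than 20 mm (distance of any of bin_full_1, bin_full_2, bin_empty_1, bin_empty_2 from where it was at the start of the episode above 0.02 m).
It fails at once if the tape roll, the mug or the screwdriver is moved by more than 30 mm (distance of any of tape_roll, mug, screwdriver from where it was at the start of the episode above 0.03 m).
It also fails if it takes over 42 s, if anything falls off the work surface, if the arm or the gripper's body presses on something with over 40 N, if the wrist force passes 120 N, or if a joint passes its speed limit or range.

ROBOT

A 6-joint arm with a two-finger parallel gripper is mounted at the origin on the work surface. World frame = base frame: x ahead of the robot, y to its left, z up, the work surface at z = 0. Lengths are in mm, angles in rad, forces in N, time in s.
With the tool pointing down it reaches from about 325 to 875 mm from the base axis. Payload 4.4 kg.
Tool frame: the origin (TCP) lies on the centre line of the jaws, within the pads' length; the fingertips stand ahead of it and the grasp point (between the pads) lies 6 mm ahead of it (ctrl.tcp_to_tips is the z of the fingertips in the tool frame, in mm); z points along the fingers, y is the line along which they close (so a half turn about z gives the same grasp; the last joint's range is limited). The gripper opens to 85 mm and grips with 20 to 120 N. Pads are 22 mm wide; open, the fingers measure 114 mm over their backs; the gripper's body (76 mm by 85 mm) begins 54 mm behind the grasp point. The pads swing forward as they close: fully open they stand 13 mm farther back than shut.
Start: joints at [1.129, 0.207, 1.542, -0, 1.393, -0.15], TCP at [164.873, 550.858, 230.082] pointing down, gripper open.
Joint ranges: [-2.73, 2.73], [-0.86, 2.22], [0.23, 2.46], [-1.11, 4.25], [0.08, 2.63], [-2.82, 2.82]. Speed limits (rad/s): [2.79, 2.79, 3.14, 3.14, 3.14, 3.14].

INTERFACE

Orientations are given as a 3x3 rotation matrix whose columns are the frame's x, y, z axes.
In Python, from plant import ctrl, sensors, optics gives the robot as it stands. Calls block until the motion is done:
- ctrl.move_ptp(position, orientation): joint-space move of the TCP to a pose.
- ctrl.move_l(position, rot=None, vel=150, threshold=None): straight line of the TCP; rot=None keeps the orientation; vel is the mean speed in mm/s. With threshold (N) it stops when the force on the tool has changed by that much, and returns True; else False.
- ctrl.set_joints(angles): joint-space move.
- ctrl.gripper_to(opening, force=None): finger opening in mm; force is the grip in N (None keeps the last); returns when the fingers have stopped.
- ctrl.hold(seconds).
- ctrl.solve_ik(position, orientation): joint angles nearest the present ones, or None.
- sensors.read_state(): the state.
- optics.grab_frame(name): name is "scene" or "side" or "wrist"; returns (picture, depth): 400x640x3 uint8, red, green, blue; 400x640 float32, mm along the optical axis (not along the pixel's ray), 0 where there is no reading.
- optics.camera_params(name): a dict with "mtx" (3x3 intrinsics, pixels), "R" (3x3) and "t" (3): a world point X has camera coordinates R X + t; the wrist camera has in their place "T_tool_cam" (4x4, takes a point from camera to tool coordinates, whose origin is the TCP and whose axes are the flange's). Camera axes: x right, y down, z forward; pixel columns grow to the right and rows downward; lengths in mm; the calibration is good to about 2 mm. A picture is of the moment at which its call begins: read the wrist's pose just before it. camera_params takes no time and is no camera call.
A pose or a line that the arm cannot do raises ctrl.MotionError and nothing moves.
- ctrl.finish_job(): hands the job in; it is judged then, once.
The state is a dict: "t": time; "q": joint angles; "qvel": joint speeds; "tau": joint torques, N m; "eef_pos": TCP position; "eef_rot": TCP orientation; "force": force on the tool from outside, world axes, zero at the start; "wrist_torque": the same for the moment, N m; "grip_width": finger opening in mm; "grasp_force": force on a finger pad.
Only numpy, scipy, OpenCV 4.12 (cv2) and the standard library are available. Lean on these libraries where they do the work, as an engineer would, in place of code of your own. Each camera call takes 0.05 s, during which the arm holds its last target. There are 200 camera calls.

## Working session

There is one attempt and no reset: what is moved stays moved. The work goes in short steps, each a Python script; the robot and the scene stay as the last script left them, time stands still between calls to the robot, and variables do not carry over. Pictures are saved under pics/ and viewed, at most 10 in all, crops included, and the job is handed in when it is done.

```bash
mkdir -p pics; ls
python3 - <<'E'
from plant import ctrl,sensors,optics
import cv2,numpy as np
for n in("scene","side"):
    im,d=optics.grab_frame(n); cv2.imwrite(f"pics/{n}0.png",im[...,::-1]); np.savez(f"{n}0.npz",im=im,d=d)
    p=optics.camera_params(n); print(n,p["mtx"].round(1).tolist(),(-p["R"].T@p["t"]).round(),p["R"].round(2).tolist(),(d>0).mean())
print(ctrl.tcp_to_tips,sensors.read_state()["t"])
E
```

```text
pics
scene [[414.3, 0.0, 321.9], [0.0, 414.3, 203.2], [0.0, 0.0, 1.0]] [1019. -798.  942.] [[0.87, 0.48, -0.02], [0.32, -0.61, -0.73], [-0.36, 0.63, -0.69]] 0.9958203125
side [[386.9, 0.0, 314.0], [0.0, 386.9, 200.4], [0.0, 0.0, 1.0]] [ 350. -747.  790.] [[0.95, -0.3, -0.01], [-0.2, -0.64, -0.74], [0.22, 0.71, -0.67]] 0.9960546875
25.0 0.1
```

View pics/scene0.png

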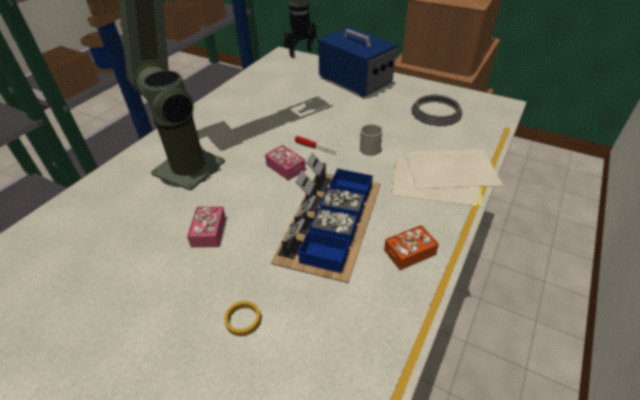

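View pics/side0.png

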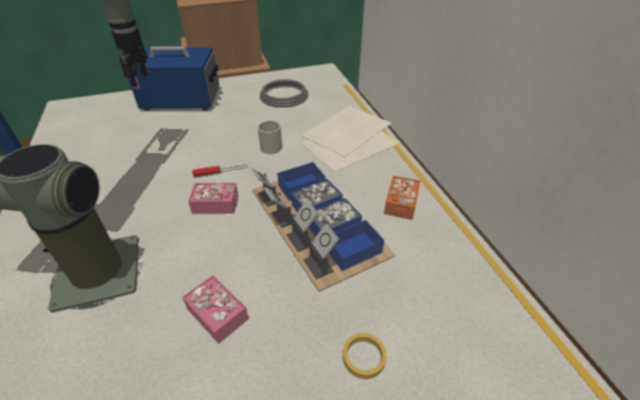

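Scene and side show the tray with bins, near to far: empty (scene 325,250), full (333,222), full (343,200), empty (351,183). The tags stand on the robot's side, and I'll get their lean from depth.

```bash
cat > h.py <<'E'
import numpy as np,cv2
from plant import ctrl,sensors,optics
def cloud(n,d,p=None):
    p=p or optics.camera_params(n); K=p["mtx"]
    v,u=np.mgrid[:d.shape[0],:d.shape[1]]
    C=np.stack([(u-K[0,2])/K[0,0]*d,(v-K[1,2])/K[1,1]*d,d],-1)
    return (C-p["t"])@p["R"]
E
python3 - <<'E'
from h import *
ctr={}
for n in("scene","side"):
    z=np.load(n+"0.npz"); im,d=z["im"],z["d"]; P=cloud(n,d)
    hsv=cv2.cvtColor(im,cv2.COLOR_RGB2HSV); 
    print(n,"bench z",np.median(P[300:330,430:470,2] if n=="scene" else P[300:330,100:150,2]))
    px={"scene":(346,277),"side":(325,283)}[n]; print(hsv[px[1]-3,px[0]],P[px[1]-3,px[0]].round())
    roi=(P[...,0]>300)&(P[...,0]<900)&(abs(P[...,1])<500)&(d>0)
    blue=(hsv[...,0]>105)&(hsv[...,0]<125)&(hsv[...,1]>140)&roi&(P[...,2]>35)&(P[...,2]<75)
    B=P[blue]; print("blue",B.shape,B.min(0).round(),B.max(0).round(), cv2.minAreaRect(B[:,:2].astype(np.float32)))
    wood=(hsv[...,0]>8)&(hsv[...,0]<20)&(hsv[...,1]>70)&roi&(P[...,2]<25)
    k,l,s,c=cv2.connectedComponentsWithStats(wood.astype(np.uint8)); i=1+s[1:,4].argmax(); W=P[l==i]
    print("wood",W.shape,np.median(W[:,2]))
    print(cv2.minAreaRect(W[:,:2].astype(np.float32)))
E
```

```text
scene bench z -744.6510556979932
[ 18 113 169] [ 726. -162.    9.]
blue (1371, 3) [ 517. -194.   35.] [711. 205.  64.] ((613.8153686523438, 7.049102783203125), (124.2042007446289, 389.71453857421875), 11.395892143249512)
wood (1563, 3) 9.689203645332254
((586.8782958984375, 8.0791015625), (228.88644409179688, 444.2939758300781), 11.36629581451416)
side bench z 0.3085569867507363
[ 17  89 161] [ 542. -205.    8.]
blue (53, 3) [ 521. -193.   40.] [679. 183.  61.] ((594.664306640625, 2.6987762451171875), (90.68701171875, 382.7637939453125), 12.150801658630371)
wood (1454, 3) 8.272110683611684
((586.1544189453125, 2.6427001953125), (227.52980041503906, 431.3226013183594), 11.43420696258545)
```

```bash
cat >> h.py <<'E'
a=np.deg2rad(11.4); C=np.array([586.5,4.,0]); RT=np.array([[np.cos(a),-np.sin(a),0],[np.sin(a),np.cos(a),0],[0,0,1]])
def tags(ns=("scene","side"),fr=None):
    for n in ns:
        d=fr[n] if fr else optics.grab_frame(n)[1]
        T=(cloud(n,d)-C)@RT; T=T[(d>0)]
        for y in(-150,-50,50,150):
            q=T[(abs(T[:,1]-y)<40)&(abs(T[:,0]+80)<60)&(T[:,2]>85)&(T[:,2]<130)]
            if len(q)<5: print(n,y,"few",len(q)); continue
            t=q[q[:,2]>98]
            print(n,y,len(q),"top dx %.0f"%(np.median(t[:,0])+80),"y %.0f..%.0f"%(q[:,1].min(),q[:,1].max()),"z %.0f"%q[:,2].max(),"slope dx/dz %.2f"%np.polyfit(q[:,2],q[:,0],1)[0])
E
python3 - <<'E'
from h import *
tags(fr={n:np.load(n+"0.npz")["d"] for n in("scene","side")})
for n in("scene","side"):
    z=np.load(n+"0.npz"); T=(cloud(n,z["d"])-C)@RT
    m=(abs(T[...,2]-30)<15)|True
    for y in(-150,-50,50,150):
        # heap: points inside bin footprint
        q=T[(abs(T[...,1]-y)<25)&(abs(T[...,0]-25)<40)&(T[...,2]>5)]
        print(n,y,"bin interior z med %.0f"%np.median(q[:,2]))
im=cv2.imread("pics/side0.png")[150:300,220:400]; cv2.imwrite("pics/c.png",cv2.resize(im,None,fx=4,fy=4,interpolation=cv2.INTER_CUBIC))
E
```

```text
scene -150 138 top dx 32 y -181..-122 z 122 slope dx/dz 0.90
scene -50 118 top dx 32 y -80..-21 z 122 slope dx/dz 0.92
scene 50 188 top dx -28 y 17..79 z 120 slope dx/dz -0.85
scene 150 162 top dx -28 y 119..181 z 122 slope dx/dz -0.85
side -150 361 top dx 30 y -181..-122 z 120 slope dx/dz 0.87
side -50 293 top dx 30 y -80..-23 z 120 slope dx/dz 0.84
side 50 131 top dx -30 y 19..80 z 120 slope dx/dz -0.91
side 150 115 top dx -30 y 119..178 z 119 slope dx/dz -0.91
scene -150 bin interior z med 13
scene -50 bin interior z med 66
scene 50 bin interior z med 66
scene 150 bin interior z med 13
side -150 bin interior z med 11
side -50 bin interior z med 65
side 50 bin interior z med 65
side 150 bin interior z med 11
```

View pics/c.png

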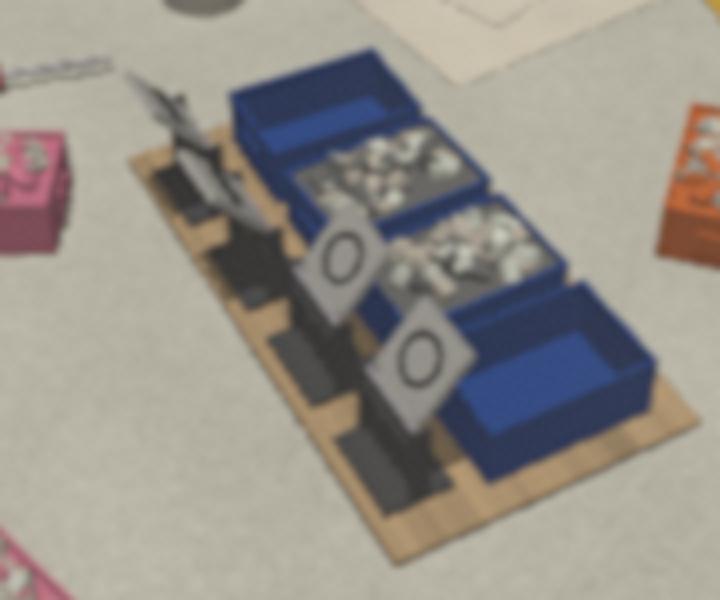

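The pixels and depth agree. Counting from the near end (y = -150), the bins read empty, full, full, empty and the tags read back, back, forward, forward. So I flip the tag at y = -150 forward and the one at y = +50 back.

```bash
cat > go.py <<'E'
from h import *
s=sensors.read_state(); x=RT[:,0]*(1 if s["eef_rot"][:,0]@RT[:,0]>0 else -1); z=np.array([0,0,-1.]); R=np.stack([x,np.cross(z,x),z],1)
W=lambda dx,y,h: C+RT@np.array([dx-80,y,h])
ctrl.gripper_to(0)
for y,d0,d1 in((50,-85,3),(-150,75,-3)):
    ctrl.move_ptp(W(d0,y,230),R)
    ctrl.move_l(W(d0,y,122))
    hit=ctrl.move_l(W(d1,y,122),vel=60,threshold=12)
    s=sensors.read_state(); print(y,hit,s["force"].round(1),((s["eef_pos"]-C)@RT).round(),s["t"])
    ctrl.move_l(W(d0,y,122)); ctrl.move_l(W(d0,y,230))
ctrl.move_ptp(W(-150,-150,330),R); ctrl.hold(1)
tags(); print(sensors.read_state()["t"])
cv2.imwrite("pics/after.png",optics.grab_frame("side")[0][...,::-1])
E
python3 go.py
```

```text
50 False [-0.7 -0.3 -0.8] [-77.  50. 122.] 5.4583
-150 False [-0.4  0.1 -0. ] [ -83. -150.  122.] 10.375
scene -150 139 top dx 32 y -181..-121 z 122 slope dx/dz 0.91
scene -50 122 top dx 33 y -82..-23 z 121 slope dx/dz 0.90
scene 50 193 top dx -28 y 17..78 z 123 slope dx/dz -0.87
scene 150 166 top dx -29 y 118..178 z 121 slope dx/dz -0.85
side -150 357 top dx 30 y -180..-122 z 119 slope dx/dz 0.86
side -50 297 top dx 30 y -80..-22 z 119 slope dx/dz 0.86
side 50 128 top dx -30 y 20..77 z 121 slope dx/dz -0.92
side 150 83 top dx -27 y 119..178 z 119 slope dx/dz -0.89
13.975
```

View pics/after.png

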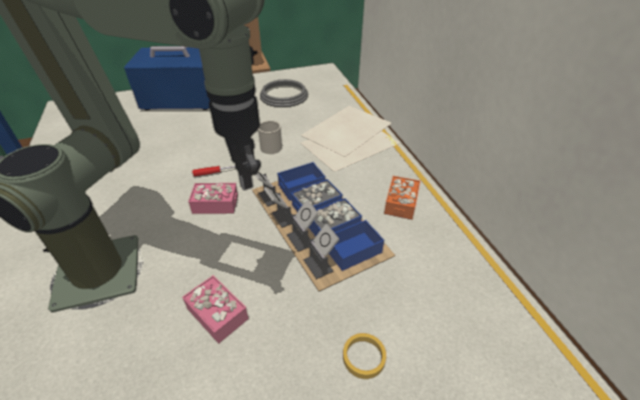

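The tags did not move. The picture (gripper at about 245,175) suggests the fingers were still open and passed on either side of the tags, so I'll check the opening.

Run:
```python
from h import *
s=sensors.read_state(); print(s["grip_width"],s["grasp_force"],s["t"],s["eef_pos"],s["eef_rot"].round(2).tolist())
try: print(ctrl.gripper_to(0,40))
except Exception as e: print(repr(e))
s=sensors.read_state(); print(s["grip_width"],s["grasp_force"],s["t"])
im,d=optics.grab_frame("wrist"); cv2.imwrite("pics/w.png",im[...,::-1])
```

```text
-0.01937877763803913 0.0 14.025 [ 390.67052226 -188.51731045  330.03221918] [[-0.98, -0.2, 0.0], [-0.2, 0.98, -0.0], [-0.0, -0.0, -1.0]]
False
-0.6140243539287549 0.0 14.2417
```

View pics/w.png

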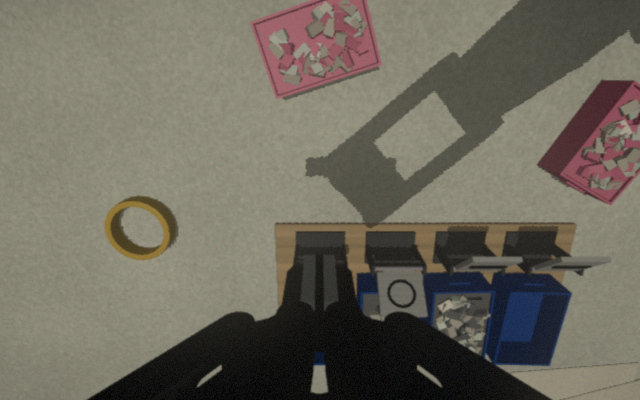

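The fingers are shut, so the cause is something else. I'll repeat one push and look in mid-stroke.

```bash
cat > go2.py <<'E'
from h import *
print(ctrl.tcp_to_tips)
s=sensors.read_state(); x=-RT[:,0]; z=np.array([0,0,-1.]); R=np.stack([x,np.cross(z,x),z],1)
W=lambda dx,y,h: C+RT@np.array([dx-80,y,h])
ctrl.move_ptp(W(75,-150,230),R); ctrl.move_l(W(75,-150,122))
for i,d in enumerate((30,5)):
    ctrl.move_l(W(d,-150,122),vel=100,threshold=12); s=sensors.read_state(); print(s["force"].round(2),((s["eef_pos"]-C)@RT).round(),s["t"])
    im=optics.grab_frame("side")[0][130:310,200:420,::-1]; 
    a_=cv2.resize(im,None,fx=1.8,fy=1.8,interpolation=cv2.INTER_CUBIC)
    if i==0: keep=a_
cv2.imwrite("pics/mid.png",np.hstack([keep,a_]))
E
python3 go2.py
```

```text
25.0
[-0.31 -0.64  0.48] [ -49. -150.  123.] 16.725
[-0.19 -0.31  0.66] [ -75. -150.  122.] 17.175
```

View pics/mid.png

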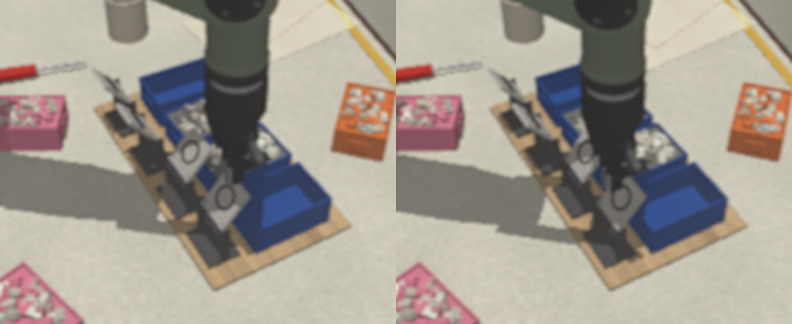

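In the right half the shut fingertip (about 618,190) lies over the ring of a tag that is still leaning back, so the tip passed above the tag. I'll measure the real tip height from depth.

Run:
```python
from h import *
for n in("side","scene"):
    im,d=optics.grab_frame(n); T=(cloud(n,d)-C)@RT
    m=(abs(T[...,1]+150)<55)&(abs(T[...,0]+75)<60)&(T[...,2]>78)&(T[...,2]<300)&(d>0)
    q=T[m]; g=im[m].mean(1)
    for z0 in range(80,220,10):
        k=(q[:,2]>=z0)&(q[:,2]<z0+10)
        if k.sum()>3: print(n,z0,k.sum(),"x %.0f..%.0f y %.0f..%.0f"%(*np.percentile(q[k,0]+80,[5,95]),*np.percentile(q[k,1],[5,95])),"grey %.0f"%np.median(g[k]))
```

```text
side 80 97 x 5..15 y -178..-126 grey 104
side 90 86 x 12..24 y -178..-136 grey 105
side 100 73 x 22..32 y -178..-143 grey 99
side 110 77 x 30..41 y -178..-139 grey 105
side 120 7 x -5..8 y -163..-151 grey 87
side 130 25 x -5..11 y -166..-151 grey 72
side 140 38 x -5..13 y -166..-145 grey 68
side 150 16 x -5..0 y -165..-145 grey 70
side 160 15 x -7..-2 y -163..-135 grey 57
side 170 66 x -7..12 y -182..-127 grey 46
side 180 48 x -8..10 y -191..-114 grey 46
side 190 69 x -11..7 y -199..-109 grey 45
side 200 58 x -11..2 y -200..-108 grey 45
side 210 59 x -12..8 y -205..-139 grey 46
scene 80 22 x 3..13 y -178..-126 grey 68
scene 90 30 x 10..22 y -179..-131 grey 58
scene 100 33 x 20..30 y -179..-126 grey 57
scene 110 62 x 30..41 y -178..-126 grey 72
scene 120 7 x 3..38 y -176..-154 grey 87
scene 130 22 x -4..17 y -166..-144 grey 68
scene 140 20 x 1..16 y -166..-151 grey 43
scene 150 17 x 2..16 y -166..-149 grey 41
scene 160 6 x 13..17 y -166..-148 grey 28
scene 170 41 x 2..19 y -183..-127 grey 21
scene 180 25 x 0..18 y -192..-118 grey 15
scene 190 49 x 4..23 y -199..-111 grey 17
scene 200 34 x 9..23 y -201..-117 grey 13
scene 210 42 x 2..23 y -204..-142 grey 15
```

Both views put the real tip at z ≈ 123, level with the reported TCP instead of 25 mm below it. I'll go about 25 mm lower, with a force guard on the descent.

```bash
cat > go3.py <<'E'
from h import *
x=-RT[:,0]; z=np.array([0,0,-1.]); R=np.stack([x,np.cross(z,x),z],1)
W=lambda dx,y,h: C+RT@np.array([dx-80,y,h])
H=98
ctrl.move_l(W(75,-150,140))
for y,d0,d1 in((-150,75,-5),(50,-80,5)):
    if y==50: ctrl.move_l(W(75,-150,170)); ctrl.move_ptp(W(d0,y,170),R)
    if ctrl.move_l(W(d0,y,H),vel=100,threshold=10): print("contact!"); break
    hit=ctrl.move_l(W(d1,y,H),vel=60,threshold=12)
    s=sensors.read_state(); print(y,hit,s["force"].round(1),((s["eef_pos"]-C)@RT).round(),s["t"])
    ctrl.move_l(W(d0,y,H)); 
ctrl.move_l(W(-80,50,200)); ctrl.move_l(W(-200,50,300),vel=250)
ctrl.hold(.5); tags(); print(sensors.read_state()["t"])
cv2.imwrite("pics/after3.png",optics.grab_frame("side")[0][...,::-1])
E
python3 go3.py
```

```text
-150 False [ 0.3  0.5 -0.6] [ -85. -150.   98.] 20.0083
50 False [-0.1  0.1  0.5] [-75.  50.  98.] 24.75
scene -150 254 top dx -28 y -181..-122 z 120 slope dx/dz -0.87
scene -50 118 top dx 32 y -83..-22 z 122 slope dx/dz 0.91
scene 50 103 top dx 32 y 19..79 z 123 slope dx/dz 0.89
scene 150 169 top dx -28 y 119..179 z 123 slope dx/dz -0.86
side -150 183 top dx -31 y -180..-123 z 121 slope dx/dz -0.93
side -50 293 top dx 30 y -81..-19 z 119 slope dx/dz 0.86
side 50 251 top dx 30 y 20..79 z 120 slope dx/dz 0.88
side 150 112 top dx -30 y 119..180 z 118 slope dx/dz -0.92
27.675
```

View pics/after3.png

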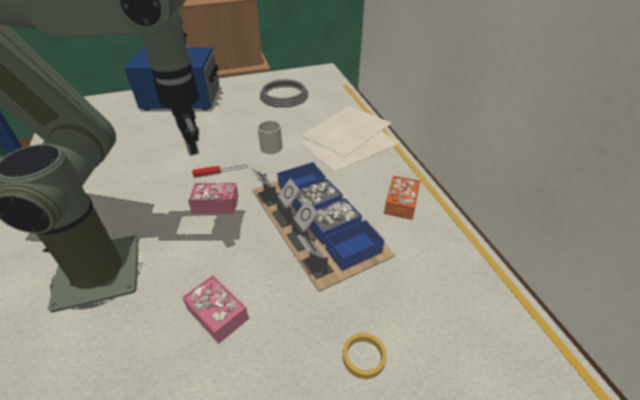

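The two middle tags (about 290,192 and 305,215), in front of the full bins, show the ring. The end tags lean towards the robot, nothing else has moved, and the arm is clear.

```bash
python3 -c "
from plant import ctrl
print(ctrl.finish_job())"
```

```text
the job is handed in; nothing more can be done
None
```

The job is handed in (no verdict was returned): both tags before the full bins lean back with the ring up, both before the empty bins lean forward with the bar up, and in the last picture the bins and bystanders look unmoved; the first pushes missed because the fingertips sat about 25 mm higher than `ctrl.tcp_to_tips` says, so I measured the tip height and repeated both pushes lower, at about 28 s on the clock.

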